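Level the display shelf and hold the level down on it

ROBOT

A 6-joint arm with a two-finger parallel gripper is mounted at the origin on the work surface. World frame = base frame: x ahead of the robot, y to its left, z up, the work surface at z = 0. Lengths are in m, angles in rad, forces in N, time in s.
With the tool pointing down it reaches from about 0.35 to 0.85 m from the base axis. Payload 8.1 kg.
Tool frame: the origin (TCP) lies at the very end of the fingers, on their centre line; the grasp point (between the pads) lies 19 mm behind it; x points along the fingers, y is the direction in which the jaws open and shut, and the axes are right-handed (so a half turn about x gives the same grasp; the last joint's range is limited). The gripper opens to 93 mm and grips with 3 to 60 N. Pads are 15 mm wide; open, the fingers measure 128 mm over their backs; the gripper's body (75 mm by 188 mm) begins 65 mm behind the grasp point.
Start: joints at [-1.298, 0.13, 1.488, -0, 1.523, -0.085], TCP at [0.21, -0.562, 0.219] pointing down, gripper open.
Joint ranges: [-2.96, 2.96], [-0.89, 2.26], [0.02, 2.5], [-1.34, 4.48], [0, 2.73], [-2.66, 2.66]. Speed limits (rad/s): [2.39, 2.39, 2.79, 3.14, 3.14, 3.14].

INTERFACE

Orientations are given as a rotation vector (axis times angle).
In Python, from plant import * gives the robot as it stands. The module is installed in compiled form; this text tells all that it offers.
- The arm moves only by the tool apply_moves, never from a script. Its argument "series" is a list of rows, each an object with "jaw": the gripper's target within -1 to 1 (shut at 1, half-way at 0, fully open at -1); "linear": the shift along the tool's x, y, z normalised to -1 to 1, where 1 is 0.6 m, a list of three; "roll": the turn about the tool's x normalised to -1 to 1, where 1 is 30 degrees. A call has 1 to 20 rows; each row is the pose to reach, as a shift and turn from the pose measured when the call began, along the tool's axes at that moment; what a row does not reach only later rows make up. A row lasts 1/8 s, in which the tool goes at most 62.5 mm and 10.7 degrees, less where a joint would pass 70% of its speed; a pose out of reach is approached as far as the arm can. A call with a number of a shift or a turn outside -1 to 1 is refused whole. A call with a gripper value outside its range is refused whole. The fingers move at their own pace and stop on an object; "force" is the grip in N (left out, the last holds). Time passes only in rows, so rows that repeat a pose let the fingers close. It gives the time, the measured TCP pose, the force and the opening at its end, in the units of the state.
- read_state(): the state, without advancing time (a new reading comes with each control period).
- read_camera(name): name is "scene" or "top" or "wrist"; returns a dict with "pixels" (480x640x3 uint8, blue, green, red), "intrinsics" (3x3 intrinsics, pixels), "rvec" (rotation vector, rad) and "tvec" (3), from world to camera coordinates, as OpenCV has them; the wrist camera has in their place "tool_from_camera" (4x4, takes a point from camera to tool coordinates, whose origin is the TCP and whose axes are the tool frame's). Camera axes: x right, y down, z forward; pixel columns grow to the right and rows downward; lengths in m; the calibration is good to about 2 mm. A picture is of the moment at which its call begins: read the wrist's pose just before it. There is no depth.
- close_job(): hands the job in, once; it reports no verdict.
The state is a dict: "t": time; "q": joint angles; "dq": joint speeds; "joint_torque": joint torques, N m; "tool_pos": TCP position; "orientation": TCP orientation; "force": force on the tool from outside, world axes, zero at the start; "wrist_torque": the same for the moment, N m; "opening": finger opening in m.
Only numpy, scipy, OpenCV 4.12 (cv2) and the standard library are available. Lean on these libraries where they do the work, as an engineer would, in place of code of your own. Each camera call takes 0.05 s, during which the arm holds its last target. There are 200 camera calls.

TASK

Level the small maple shelf: on the grey key box press the round key (wakes it), then the square key (lights the vial), then the long key (frees the levelling foot), one at a time and each fully down. Then turn the T-bar of the levelling foot until the bubble rests between the two black lines, and let the bar go. Last, press the spirit level firmly but not roughly down on its rubber feet, as far as it goes, with the fingertips on its flat end, and finish while still holding it pressed, the bubble still between the lines and everything else left where it was.

Things in the scene. Friction and masses are not known exactly. Their poses are not given: they have to be found in the camera images.
- key_round_top (a point): Centre of the upper face of the round key: round cap 25 mm across, cream plastic, on a fixed grey key box (180 x 62 x 30 mm) left of the shelf. Its three keys stand in a row 52 mm apart, order changing. The face is 43 mm above the table when up. x axis along the row, z up.
- key_round (a joint): Travel of the round key: 0 up, 0.005 m fully down; a spring key, starts to move at 1.4 N, fully down at 4.9 N, comes up again when let go.
- key_square_top (a point): Centre of the upper face of the square key: square cap 23 x 23 mm, cream plastic, on a fixed grey key box (180 x 62 x 30 mm) left of the shelf. Its three keys stand in a row 52 mm apart, order changing. The face is 43 mm above the table when up. x axis along the row, z up.
- key_square (a joint): Travel of the square key: 0 up, 0.005 m fully down; a spring key, starts to move at 1.4 N, fully down at 4.9 N, comes up again when let go.
- key_long_top (a point): Centre of the upper face of the long key: long bar-shaped cap, 12 mm along the box by 40 mm across it, cream plastic, on a fixed grey key box (180 x 62 x 30 mm) left of the shelf. Its three keys stand in a row 52 mm apart, order changing. The face is 43 mm above the table when up. x axis along the row, z up.
- key_long (a joint): Travel of the long key: 0 up, 0.005 m fully down; a spring key, starts to move at 1.4 N, fully down at 4.9 N, comes up again when let go.
- foot_bar (a point): Centre of the black T-bar on the shelf's levelling foot: 56 mm long (x axis), 14 mm thick (y axis), 26 mm high (z, up), centre 117 mm above the table, on an upright steel screw at the right-hand (-y) end of the maple shelf. Grip it across its thickness from above. It turns without rising or sinking. The level's end is 47 mm from the screw axis and lies lower than the bar's underside.
- bubble (a joint): Place of the pale bubble in the level's vial, m: 0 centred between the two black lines, positive away from the foot. Bubble 16 mm long, space between the lines 23 mm; it floats to the higher end. Starts at +0.008 to +0.024, the foot end too low. Turning the T-bar clockwise seen from above lowers this value by 10 mm per radian; the bar stays where left (friction 0.07 N m), stops lie well beyond.
- level_vial (a point): Centre of the top of the spirit level, above the middle of its vial: aluminium level 182 mm long (y axis, pointing away from the foot), 44 mm wide, 26 mm high, captive on rubber feet on the maple shelf (board 130 x 272 mm, top about 70 mm above the table, hinged at its +y end). This point is about 102 mm above the table (up to 6 mm less before levelling). z axis normal to the shelf.
- level_pad (a point): Centre of the flat solid top face (44 x 44 mm) at the level's end away from the foot, 69 mm from the vial's middle along the level's y axis; about 102 mm above the table; the face to press.
- level (a joint): How far the level is pressed down on its rubber feet: 0 free, 0.003 m fully down against the shelf. Sprung: starts to move at 5 N, fully down at 9 N, rises again when let go; the same wherever along the level it is pressed.
- tooth: brass molar model on a round wooden foot, 48 mm wide, 60 mm tall; stands a hand's breadth on the robot's side of the shelf; loose, to be left alone. Origin at the centre of its underside, z up.
- mallet_head: dark red rubber mallet head standing on end, 60 mm across, 85 mm tall; behind the shelf; loose, to be left alone. Origin at the centre of its underside, z up.
- jar: small amber jar, 56 mm across, 70 mm tall; left of the key box; loose, to be left alone. Origin at the centre of its underside, z up.
- vertebra: resin vertebra, 40 mm body with side wings 70 mm over all, 22 mm tall; beyond the key box; loose, to be left alone. Origin at the centre of its underside, z up.

How it is judged:
On the way, in this order (a step that is already met when the one before it is completed fails the run):
1. the round key is pressed fully down, the other two keys up (value of joint key_round above 0.0037 m and value of joint each of key_square, key_long below 0.002 m), for 0.05 s.
2. the square key is pressed fully down, the other two keys up (value of joint key_square above 0.0037 m and value of joint each of key_round, key_long below 0.002 m), for 0.05 s.
3. the long key is pressed fully down, the other two keys up (value of joint key_long above 0.0037 m and value of joint each of key_round, key_square below 0.002 m), for 0.05 s.
4. the foot has been turned so that the bubble rests between the lines, with foot and level let go (value of joint bubble between -0.0035 and 0.0035 m and velocity of joint bubble between -0.002 and 0.002 m/s and value of joint level below 0.001 m and contact force between the fingers and bar below 0.5 N and contact force between the fingers and level below 0.5 N), for 0.3 s.
5. the level is pressed down on its rubber feet by the fingers, the bubble between the lines (value of joint bubble between -0.0035 and 0.0035 m and value of joint level above 0.0018 m and contact force between the fingers and level above 4 N and contact force between the fingers and bar below 0.5 N and value of joint each of key_round, key_square, key_long below 0.001 m), for 0.3 s.
At the end, for the whole second after the job is handed in: The program ends with the fingers still pressing the level: at least 1.8 mm of its 3 mm travel and over 4 N, the bubble within 3.5 mm of centre, the foot's bar not touched, all three keys up again (all of step 5); the arm keeps its last pose, push and grip.
It fails at once if two keys down at once (value of joint each of key_round, key_square above 0.0025 m or value of joint each of key_round, key_long above 0.0025 m or value of joint each of key_square, key_long above 0.0025 m).
It fails at once if the level pressed brutally (over 45 N) (contact force between the arm and level above 45 N).
It fails at once if a bystander shifted by more than 30 mm or tipped over (distance of any of tooth, mallet_head, tray, pelvis, jar, wrench, vertebra from where it was at the start of the episode above 0.03 m or angle between any of tooth, mallet_head, tray, pelvis, jar, wrench, vertebra's own z axis and vertical above 0.6 rad).
It also fails if it takes over 72 s, if anything falls off the work surface, if the arm or the gripper's body presses on something with over 40 N, if the wrist force passes 120 N, or if a joint passes its speed limit or range.

## Working session

There is one attempt and no reset: what is moved stays moved. The work goes in short steps, Python scripts to look and compute and a tool call to move; the robot and the scene stay as the last step left them, time stands still between calls to the robot, and variables do not carry over. Pictures are saved under pics/ and viewed, about 8 in all and at most 12, crops included, and the job is handed in when it is done.

Besides the shell and the picture viewer there is one more tool, called after "Request:" as name([rows], argument=value, ...), one row to a line, values as JSON. apply_moves: Moves the arm, as the interface text tells. Its arguments: {"type":"object","properties":{"series":{"type":"array"},"force":{"type":"number"}},"required":["series"]}

```bash
mkdir -p pics; cat > h.py <<'E'
from plant import *
import numpy as np, cv2
from scipy.spatial.transform import Rotation as R
def grab(n):
    s=read_state(); c=read_camera(n)
    if n=='wrist':
        T=np.eye(4);T[:3,:3]=R.from_rotvec(s['orientation']).as_matrix();T[:3,3]=s['tool_pos']
        M=T@np.array(c['tool_from_camera'])
    else:
        Rm=cv2.Rodrigues(np.array(c['rvec'],float))[0];M=np.eye(4);M[:3,:3]=Rm.T;M[:3,3]=-Rm.T@np.array(c['tvec']).ravel()
    return c['pixels'],np.array(c['intrinsics']),M
def onz(px,K,M,z):
    px=np.atleast_2d(px).astype(float)
    d=np.c_[px,np.ones(len(px))]@np.linalg.inv(K).T@M[:3,:3].T
    return M[:3,3]+d*((z-M[2,3])/d[:,2])[:,None]
def show():
    s=read_state();m=R.from_rotvec(s['orientation']).as_matrix()
    print('t',s['t'],'tcp',np.round(s['tool_pos'],4),'F',np.round(s['force'],2),'op',s['opening']);print(np.round(m,3).tolist())
E
python3 - <<'E'
from h import *
show()
for n in('top','scene'):
    im,K,M=grab(n);cv2.imwrite(f'pics/{n}1.png',im);np.savez(n+'1',im=im,K=K,M=M);print(n,M[:3,3],K[0,0])
E
```

```text
t 0.0 tcp [ 0.21   -0.5614  0.2176] F [-0.34 -0.04  1.01] op 0.09348679080768531
[[-0.001, 0.35, -0.937], [0.002, -0.937, -0.35], [-1.0, -0.002, -0.0]]
top [0.36779298 0.06613447 1.2515135 ] 564.548124610381
scene [0.97101658 0.2809575  0.69469448] 464.6245186794615
```

View pics/top1.png

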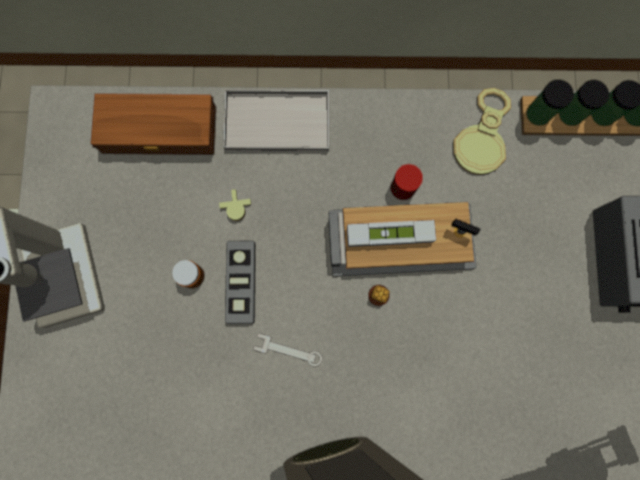

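View pics/scene1.png

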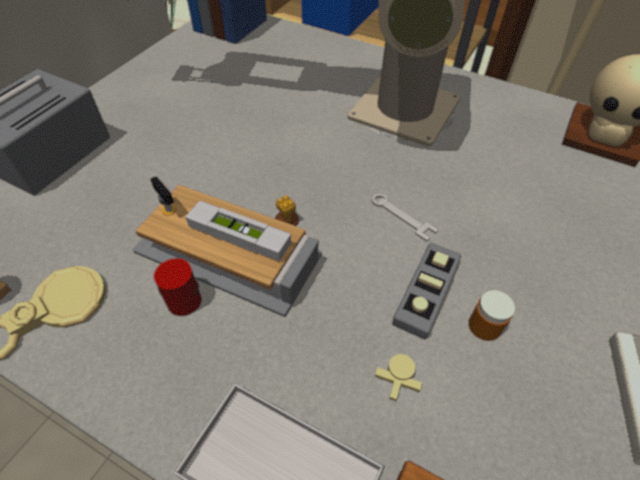

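The top view (up is +x, left is +y) shows the round key at (240,257), the long key at (240,282), the square key at (239,306), the level from (348,235) to (434,231), and the T-bar at (465,227). The scene view shows the same layout.

```bash
python3 - <<'E'
from h import *
d=np.load('top1.npz');im,K,M=d['im'],d['K'],d['M']
hsv=cv2.cvtColor(im,cv2.COLOR_BGR2HSV)
def blobs(mask,roi,z,mn=20):
    x0,y0,x1,y1=roi;m=np.zeros_like(mask);m[y0:y1,x0:x1]=mask[y0:y1,x0:x1]
    for c in cv2.findContours(m,cv2.RETR_EXTERNAL,cv2.CHAIN_APPROX_NONE)[0]:
        if cv2.contourArea(c)<mn: continue
        (cx,cy),wh,a=cv2.minAreaRect(c); q=cv2.boxPoints(((cx,cy),wh,a))
        print(np.round([cx,cy],1),np.round(wh,1),round(a,1),'->',onz((cx,cy),K,M,z)[0].round(4));print('   box',onz(q,K,M,z)[:,:2].round(3).tolist())
v=hsv[...,2].astype(int);b=im[...,0].astype(int);r=im[...,2].astype(int)
print('keys');blobs(((v>150)).astype('u1')*255,(222,238,260,330),.043)
print('bar');blobs((v<45).astype('u1')*255,(448,212,490,240),.130)
print('level');blobs(((b>115)&(abs(r-b)<40)).astype('u1')*255,(342,212,440,252),.10)
E
```

```text
keys
[238.5 305. ] [8. 9.] 90.0 -> [0.4344 0.2382 0.043 ]
   box [[0.443, 0.248], [0.443, 0.229], [0.426, 0.228], [0.426, 0.247]]
[238.5 280.5] [ 3. 17.] 90.0 -> [0.4867 0.2398 0.043 ]
   box [[0.49, 0.258], [0.49, 0.222], [0.484, 0.222], [0.483, 0.258]]
[238.8 256.4] [8.9 8.9] 26.6 -> [0.5388 0.2408 0.043 ]
   box [[0.534, 0.254], [0.552, 0.245], [0.543, 0.228], [0.526, 0.236]]
bar
[464.5 228.5] [26.5 10.3] 20.0 -> [ 0.5866 -0.2269  0.13  ]
   box [[0.586, -0.198], [0.606, -0.206], [0.588, -0.256], [0.567, -0.248]]
level
[391.3 232.2] [21.4 87.2] 87.6 -> [ 0.5836 -0.0823  0.1   ]
   box [[0.602, 0.009], [0.611, -0.173], [0.566, -0.173], [0.557, 0.007]]
```

Request:
apply_moves([
  {"jaw": 1,"linear": [0.0,-0.53,-0.49],"roll": 0},
  {"jaw": 1,"linear": [0.0,-0.53,-0.49],"roll": 0},
  {"jaw": 1,"linear": [0.0,-0.53,-0.49],"roll": 0},
  {"jaw": 1,"linear": [0.0,-0.53,-0.49],"roll": 0},
  {"jaw": 1,"linear": [0.0,-0.53,-0.49],"roll": 0},
  {"jaw": 1,"linear": [0.0,-0.53,-0.49],"roll": 0},
  {"jaw": 1,"linear": [0.0,-0.53,-0.49],"roll": 0},
  {"jaw": 1,"linear": [0.0,-0.53,-0.49],"roll": 0},
], force=20)

```text
t: 1.1
tool_pos: [0.375, -0.1571, 0.2181]
orientation: [2.024, 0.376, -2.023]
force: [-0.4, -0.3, 0.1]
opening: 0.0176
```

Request:
apply_moves([
  {"jaw": 1,"linear": [0.0,-0.53,-0.49],"roll": 0},
  {"jaw": 1,"linear": [0.0,-0.53,-0.49],"roll": 0},
  {"jaw": 1,"linear": [0.0,-0.53,-0.49],"roll": 0},
  {"jaw": 1,"linear": [0.0,-0.53,-0.49],"roll": 0},
  {"jaw": 1,"linear": [0.0,-0.53,-0.49],"roll": 0},
  {"jaw": 1,"linear": [0.0,-0.53,-0.49],"roll": 0},
  {"jaw": 1,"linear": [0.0,-0.53,-0.49],"roll": 0},
  {"jaw": 1,"linear": [0.0,-0.53,-0.49],"roll": 0},
])

```text
t: 2.1
tool_pos: [0.5367, 0.2468, 0.2165]
orientation: [2.019, 0.378, -2.025]
force: [-0.2, -0.7, 0.0]
opening: 0.0006
```

```bash
python3 - <<'E'
from h import *
show();print(np.round(read_state()['q'],2))
im,K,M=grab('wrist');cv2.imwrite('pics/w1.png',im);np.savez('w1',im=im,K=K,M=M)
for p in [(.5388,.2408,.043),(.4867,.2398,.043),(.4344,.2382,.043)]:
    c=np.linalg.inv(M)@np.r_[p,1];print((K@c[:3]/c[2])[:2])
E
```

```text
t 2.1 tcp [0.5367 0.2468 0.2165] F [-0.16 -0.71  0.03] op 0.0006147604723313599
[[-0.004, 0.359, -0.933], [0.002, -0.933, -0.359], [-1.0, -0.003, 0.003]]
[0.34 0.11 1.52 0.   1.52 1.55]
[328.30524295 224.41834462]
[308.55264396 277.14059306]
[290.65915972 326.69590036]
```

View pics/w1.png

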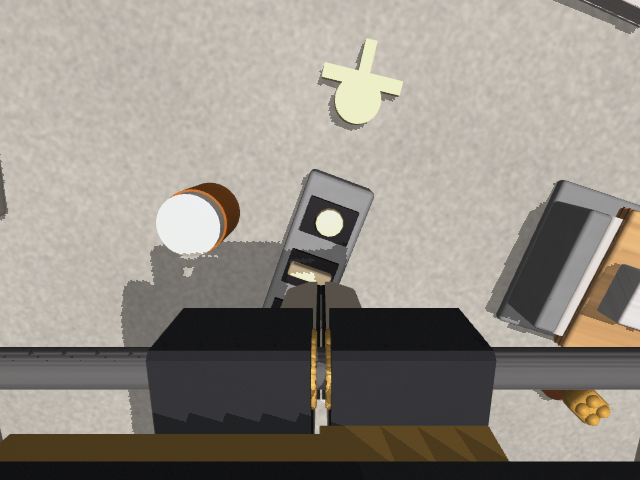

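The wrist view has the round key at (329,223), matching the prediction, so I'll press it.

Request:
apply_moves([
  {"jaw": 1,"linear": [0.1,0.011,0],"roll": 0},
  {"jaw": 1,"linear": [0.2,0.011,0],"roll": 0},
  {"jaw": 1,"linear": [0.27,0.011,0],"roll": 0},
  {"jaw": 1,"linear": [0.285,0.011,0],"roll": 0},
  {"jaw": 1,"linear": [0.292,0.011,0],"roll": 0},
  {"jaw": 1,"linear": [0.297,0.011,0],"roll": 0},
  {"jaw": 1,"linear": [0.297,0.011,0],"roll": 0},
  {"jaw": 1,"linear": [0.297,0.011,0],"roll": 0},
])

```text
t: 3.15
tool_pos: [0.5399, 0.2393, 0.0407]
orientation: [2.023, 0.376, -2.022]
force: [1.9, -0.6, 3.0]
opening: 0.0004
```

Request:
apply_moves([
  {"jaw": 1,"linear": [0.006,0,0],"roll": 0},
  {"jaw": 1,"linear": [0.008,0,0],"roll": 0},
  {"jaw": 1,"linear": [0.008,0,0],"roll": 0},
  {"jaw": 1,"linear": [0.008,0,0],"roll": 0},
])

```text
t: 3.65
tool_pos: [0.5402, 0.2395, 0.038]
orientation: [2.023, 0.377, -2.021]
force: [-7.7, -4.9, 20.0]
opening: 0.0003
```

Request:
apply_moves([
  {"jaw": 1,"linear": [-0.053,0,0],"roll": 0},
  {"jaw": 1,"linear": [-0.053,0,0],"roll": 0},
  {"jaw": 1,"linear": [-0.053,-0.03,0.08],"roll": 0},
  {"jaw": 1,"linear": [-0.053,-0.061,0.165],"roll": 0},
  {"jaw": 1,"linear": [-0.053,-0.061,0.165],"roll": 0},
  {"jaw": 1,"linear": [-0.053,-0.061,0.165],"roll": 0},
  {"jaw": 1,"linear": [-0.025,-0.061,0.165],"roll": 0},
  {"jaw": 1,"linear": [-0.01,-0.061,0.165],"roll": 0},
  {"jaw": 1,"linear": [-0.005,-0.061,0.165],"roll": 0},
  {"jaw": 1,"linear": [0.0,-0.061,0.165],"roll": 0},
  {"jaw": 1,"linear": [0.003,-0.061,0.165],"roll": 0},
  {"jaw": 1,"linear": [0.003,-0.061,0.165],"roll": 0},
  {"jaw": 1,"linear": [0.003,-0.061,0.165],"roll": 0},
])

```text
t: 5.28
tool_pos: [0.4347, 0.2379, 0.038]
orientation: [2.022, 0.376, -2.021]
force: [-10.9, -6.9, 21.7]
opening: 0.0006
```

Request:
apply_moves([
  {"jaw": 1,"linear": [-0.053,0,0],"roll": 0},
  {"jaw": 1,"linear": [-0.053,0,0],"roll": 0},
  {"jaw": 1,"linear": [-0.053,0.028,-0.082],"roll": 0},
  {"jaw": 1,"linear": [-0.053,0.028,-0.082],"roll": 0},
  {"jaw": 1,"linear": [-0.053,0.028,-0.082],"roll": 0},
  {"jaw": 1,"linear": [-0.025,0.028,-0.082],"roll": 0},
  {"jaw": 1,"linear": [-0.01,0.028,-0.082],"roll": 0},
  {"jaw": 1,"linear": [-0.005,0.028,-0.082],"roll": 0},
  {"jaw": 1,"linear": [0.0,0.028,-0.082],"roll": 0},
  {"jaw": 1,"linear": [0.003,0.028,-0.082],"roll": 0},
  {"jaw": 1,"linear": [0.003,0.028,-0.082],"roll": 0},
  {"jaw": 1,"linear": [0.003,0.028,-0.082],"roll": 0},
])

```text
t: 6.78
tool_pos: [0.4863, 0.2399, 0.038]
orientation: [2.021, 0.376, -2.022]
force: [-11.6, -4.1, 19.4]
opening: 0.0007
```

Request:
apply_moves([
  {"jaw": 1,"linear": [-0.1,0,0],"roll": 0},
  {"jaw": 1,"linear": [-0.2,0,0],"roll": 0},
  {"jaw": 1,"linear": [-0.3,0.1,0.02],"roll": -0.2},
  {"jaw": 1,"linear": [-0.383,0.3,0.06],"roll": -0.5},
  {"jaw": 1,"linear": [-0.383,0.5,0.1],"roll": -0.8},
  {"jaw": 0,"linear": [-0.383,0.7,0.14],"roll": -1},
  {"jaw": 0,"linear": [-0.383,0.846,0.168],"roll": -1},
  {"jaw": 0,"linear": [-0.383,0.846,0.168],"roll": -1},
  {"jaw": 0,"linear": [-0.383,0.846,0.168],"roll": -1},
  {"jaw": 0,"linear": [-0.383,0.846,0.168],"roll": -1},
  {"jaw": 0,"linear": [-0.383,0.846,0.168],"roll": -1},
])

```text
t: 8.15
tool_pos: [0.5745, -0.2732, 0.2675]
orientation: [1.692, 0.805, -1.691]
force: [0.3, 0.2, -0.2]
opening: 0.0463
```

Request:
apply_moves([
  {"jaw": 0,"linear": [0,0,0],"roll": -0.3},
  {"jaw": 0,"linear": [0,0,0],"roll": -0.6},
  {"jaw": 0,"linear": [0,0,0],"roll": -0.6},
  {"jaw": 0,"linear": [0,0,0],"roll": -0.6},
])

```text
t: 8.65
tool_pos: [0.5746, -0.2731, 0.2676]
orientation: [1.477, 1.01, -1.476]
force: [0.2, 0.4, -0.1]
opening: 0.0468
```

```bash
python3 - <<'E'
from h import *
show();print(np.round(read_state()['q'],2))
im,K,M=grab('wrist');cv2.imwrite('pics/w2.png',im);np.savez('w2',im=im,K=K,M=M)
E
```

```text
t 8.65 tcp [ 0.5746 -0.2731  0.2676] F [ 0.23  0.38 -0.06] op 0.04676502344256411
[[0.001, 0.932, -0.363], [-0.0, -0.363, -0.932], [-1.0, 0.001, -0.0]]
[-0.52  0.21  1.31  0.    1.62 -0.15]
```

View pics/w2.png

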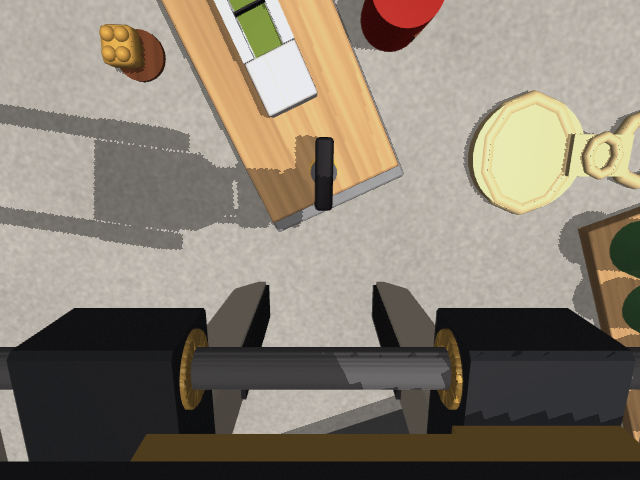

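The wrist view shows the T-bar at about (323,137–208), nearly aligned with the fingers. The vial's foot end is at (262,30) and the bubble is out of frame, so I'll shift toward the level to see it.

Request:
apply_moves([
  {"jaw": 0,"linear": [0,0,-0.08],"roll": 0},
  {"jaw": 0,"linear": [0,-0.03,-0.15],"roll": 0},
  {"jaw": 0,"linear": [0,-0.03,-0.15],"roll": 0},
  {"jaw": 0,"linear": [0,-0.03,-0.15],"roll": 0},
  {"jaw": 0,"linear": [0,-0.03,-0.15],"roll": 0},
])

```text
t: 9.32
tool_pos: [0.5903, -0.1837, 0.2676]
orientation: [1.478, 1.009, -1.477]
force: [0.3, -0.7, 0.1]
opening: 0.0463
```

```bash
python3 - <<'E'
from h import *
d=np.load('w2.npz');im,K,M=d['im'],d['K'],d['M']
m=((im.max(2)<50)).astype('u1')*255;m[:110]=0;m[225:]=0;m[:,:290]=0;m[:,350:]=0
c=max(cv2.findContours(m,cv2.RETR_EXTERNAL,cv2.CHAIN_APPROX_NONE)[0],key=cv2.contourArea)
r=cv2.minAreaRect(c);print(r);print(onz(cv2.boxPoints(r),K,M,.130).round(4).tolist(),onz(r[0],K,M,.130))
show()
im,K,M=grab('wrist');cv2.imwrite('pics/w3.png',im);np.savez('w3',im=im,K=K,M=M)
E
```

```text
((323.4889221191406, 173.4640350341797), (17.518840789794922, 73.07453155517578), 1.3639276027679443)
[[0.5771, -0.2537, 0.13], [0.5985, -0.2032, 0.13], [0.6105, -0.2082, 0.13], [0.5897, -0.259, 0.13]] [[ 0.59420614 -0.23041729  0.13      ]]
t 9.325 tcp [ 0.5903 -0.1837  0.2676] F [ 0.34 -0.67  0.05] op 0.04634250105999263
[[0.001, 0.932, -0.363], [-0.0, -0.363, -0.932], [-1.0, 0.001, 0.0]]
```

View pics/w3.png

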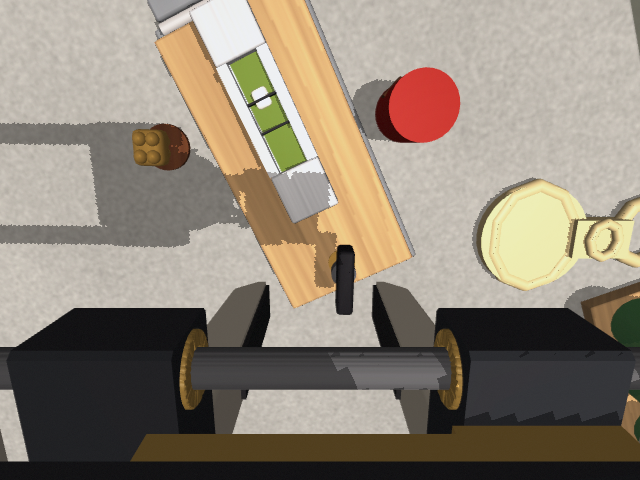

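The wrist view shows the bubble at (261,97), on the far line. The lines are at about (260,100) and (274,131), so the bubble is about +13 mm and needs about 1.3 rad clockwise.

```bash
cat >> h.py <<'E'
def bubble(im,K,M,z=.102,axis=None):
    hsv=cv2.cvtColor(im,cv2.COLOR_BGR2HSV)
    g=cv2.inRange(hsv,(30,90,40),(55,255,255))
    cs=[c for c in cv2.findContours(g,cv2.RETR_EXTERNAL,cv2.CHAIN_APPROX_NONE)[0] if cv2.contourArea(c)>15]
    h=cv2.minAreaRect(np.vstack(cs));box=onz(cv2.boxPoints(h),K,M,z);P=onz(h[0],K,M,z)[0]
    e=[box[1]-box[0],box[2]-box[1]];a=max(e,key=np.linalg.norm);L=np.linalg.norm(a);a=a/L
    if a[1]<0:a=-a
    # profile along vial's centre line and sideways strip
    t=np.arange(-L/2,L/2,.0005);n=np.array([-a[1],a[0],0]);prof=[]
    Mi=np.linalg.inv(M)
    for s in (-.004,-.002,0,.002,.004):
        W=P+np.outer(t,a)+n*s;c=W@Mi[:3,:3].T+Mi[:3,3];u=c@K.T;u=u[:,:2]/u[:,2:]
        prof.append(cv2.remap(im,u[:,0].astype('f4')[None],u[:,1].astype('f4')[None],cv2.INTER_LINEAR)[0])
    p=np.median(np.array(prof,float),0);blue,red=p[:,0],p[:,2]
    bub=t[blue>120];dark=t[p.max(1)<60]
    print('vial centre',P.round(4),'axis',a.round(3),'L',L.round(4));print('bubble',bub.min() if len(bub) else None,bub.max() if len(bub) else None,'dark',np.round(dark*1e3,1))
    return P,a
E
python3 - <<'E'
from h import *
d=np.load('w3.npz');im,K,M=d['im'],d['K'],d['M']
bubble(im,K,M)
m=((im.max(2)<50)).astype('u1')*255;m[:235]=0;m[330:]=0;m[:,:328]=0;m[:,365:]=0
c=max(cv2.findContours(m,cv2.RETR_EXTERNAL,cv2.CHAIN_APPROX_NONE)[0],key=cv2.contourArea)
r=cv2.minAreaRect(c);print(r);print(onz(cv2.boxPoints(r),K,M,.130).round(4).tolist(),onz(r[0],K,M,.130))
print(M[:3,3])
d=np.load('top1.npz');bubble(d['im'],d['K'],d['M'])
E
```

```text
vial centre [ 0.586  -0.0814  0.102 ] axis [-0.075  0.997 -0.   ] L 0.0908
bubble 0.004104434790427061 0.019104434790427074 dark [-13.9 -13.4 -12.9  11.1]
((343.0, 279.5), (69.0, 22.0), 90.0)
[[0.5958, -0.1959, 0.13], [0.6122, -0.2023, 0.13], [0.5917, -0.2582, 0.13], [0.5746, -0.2515, 0.13]] [[ 0.59379981 -0.22635309  0.13      ]]
[ 0.61598603 -0.11887494  0.43275142]
vial centre [ 0.5829 -0.0819  0.102 ] axis [-0.067  0.998 -0.   ] L 0.0898
bubble 0.00659686552702083 0.021096865527020843 dark []
```

Request:
apply_moves([
  {"jaw": 0,"linear": [0,0.034,0.07],"roll": 0.055},
  {"jaw": 0,"linear": [0.06,0.034,0.07],"roll": 0.055},
  {"jaw": 0,"linear": [0.14,0.034,0.07],"roll": 0.055},
  {"jaw": 0,"linear": [0.2,0.034,0.07],"roll": 0.055},
  {"jaw": 0,"linear": [0.24,0.034,0.07],"roll": 0.055},
  {"jaw": 0,"linear": [0.268,0.034,0.07],"roll": 0.055},
  {"jaw": 0,"linear": [0.268,0.034,0.07],"roll": 0.055},
  {"jaw": 0,"linear": [0.268,0.034,0.07],"roll": 0.055},
], force=30)

```text
t: 10.38
tool_pos: [0.5948, -0.231, 0.1082]
orientation: [1.499, 0.99, -1.497]
force: [0.2, -0.5, 0.5]
opening: 0.0465
```

Request:
apply_moves([
  {"jaw": 1,"linear": [0,0,0],"roll": 0},
  {"jaw": 1,"linear": [0,0,0],"roll": 0},
  {"jaw": 1,"linear": [0,0,0],"roll": 0},
  {"jaw": 1,"linear": [0,0,0],"roll": 0},
  {"jaw": 1,"linear": [0,0,0],"roll": 0},
  {"jaw": 1,"linear": [0,0,0],"roll": 0},
])

```text
t: 11.12
tool_pos: [0.594, -0.2305, 0.1083]
orientation: [1.498, 0.991, -1.498]
force: [-4.8, 0.9, 4.9]
opening: 0.0135
```

Request:
apply_moves([
  {"jaw": 1,"linear": [0,0,0],"roll": 0.25},
  {"jaw": 1,"linear": [0,0,0],"roll": 0.5},
  {"jaw": 1,"linear": [0,0,0],"roll": 0.75},
  {"jaw": 1,"linear": [0,0,0],"roll": 1},
  {"jaw": 1,"linear": [0,0,0],"roll": 1},
  {"jaw": 1,"linear": [0,0,0],"roll": 1},
])

```text
t: 11.88
tool_pos: [0.5942, -0.2308, 0.1084]
orientation: [1.849, 0.621, -1.847]
force: [2.1, -1.7, -1.1]
opening: 0.0139
```

```bash
python3 - <<'E'
from h import *
show();s=read_state();print(s['wrist_torque'])
im,K,M=grab('top');bubble(im,K,M)
E
```

```text
t 11.875 tcp [ 0.5942 -0.2308  0.1084] F [ 2.05 -1.68 -1.13] op 0.013872611139561432
[[0.001, 0.604, -0.797], [-0.001, -0.797, -0.604], [-1.0, 0.001, -0.0]]
[-0.2777323  -0.34147436  0.01993274]
vial centre [ 0.6999 -0.2764  0.102 ] axis [-0.517  0.856 -0.   ] L 0.5569
bubble -0.16545430903296143 0.27254569096703896 dark [-278.5 -278.  -277.5 -277.  -276.5 -276.  -275.5 -275.  -274.5 -274.
 -273.5 -273.  -272.5 -272.  -271.5 -271.  -270.5 -270.  -269.5 -269.
 -268.5 -268.  -267.5 -267.  -266.5 -266.  -265.5 -265.  -264.5 -264.
 -263.5 -263.  -262.5 -262.  -261.5 -261.  -260.5 -260.  -259.5 -259.
 -258.5 -258.  -257.5 -257.  -256.5 -256.  -255.5 -255.  -254.5 -254.
 -253.5 -253.  -252.5 -252.  -251.5 -251.  -250.5 -250.  -249.5 -249.
 -248.5 -248.  -247.5 -247.  -246.5 -246.  -245.5 -245.  -244.5 -244.
 -243.5 -243.  -242.5 -242.  -241.5 -241.  -240.5 -240.  -239.5 -239.
 -238.5 -238.  -237.5 -237.  -236.5 -236.  -235.5 -235.  -234.5 -234.
 -233.5 -233.  -232.5 -232.    -8.5   -8.    -7.5   -7.    -6.5   -6.
   -5.5   -5.    -4.5   -4.    -3.5   -3.    -2.5   -2.    -1.5   -1.
   -0.5    0.     0.5    1.     1.5    2.     2.5    3.     3.5    4.
    4.5    5.     5.5    6.     6.5    7.     7.5    8.     8.5    9.
    9.5   10.    10.5   11.    11.5   12.    12.5   13.    13.5   14.
   14.5   15.    15.5   16.    16.5   17.    17.5   18.    18.5   19.
   19.5   20.    20.5   21.    21.5]
```

Request:
apply_moves([
  {"jaw": 1,"linear": [0,0,0],"roll": 0.25},
  {"jaw": 1,"linear": [0,0,0],"roll": 0.5},
  {"jaw": 1,"linear": [0,0,0],"roll": 0.75},
  {"jaw": 1,"linear": [0,0,0],"roll": 1},
  {"jaw": 1,"linear": [0,0,0],"roll": 1},
  {"jaw": 1,"linear": [0,0,0],"roll": 1},
])

```text
t: 12.68
tool_pos: [0.5944, -0.2312, 0.1085]
orientation: [2.156, 0.137, -2.153]
force: [3.3, -4.7, -3.4]
opening: 0.014
```

Request:
apply_moves([
  {"jaw": 1,"linear": [0,0,0],"roll": 0.25},
  {"jaw": 1,"linear": [0,0,0],"roll": 0.46},
  {"jaw": 1,"linear": [0,0,0],"roll": 0.46},
  {"jaw": 1,"linear": [0,0,0],"roll": 0.46},
  {"jaw": 1,"linear": [0,0,0],"roll": 0.46},
])

```text
t: 13.3
tool_pos: [0.5944, -0.2314, 0.1084]
orientation: [-2.168, 0.12, 2.164]
force: [2.7, -4.0, -2.2]
opening: 0.0139
```

```bash
python3 - <<'E'
from h import *
show()
for n in('top','scene'):
    im,K,M=grab(n);np.savez(n+'2',im=im,K=K,M=M)
    o=im[190:270,320:500] if n=='top' else im[160:300,120:340]
    cv2.imwrite(f'pics/{n}2.png',cv2.resize(o,None,fx=3.5,fy=3.5,interpolation=cv2.INTER_CUBIC))
E
```

```text
t 13.3 tcp [ 0.5944 -0.2314  0.1084] F [ 2.67 -4.02 -2.19] op 0.01385389961448566
[[0.001, -0.109, -0.994], [-0.002, -0.994, 0.109], [-1.0, 0.001, -0.002]]
```

View pics/scene2.png

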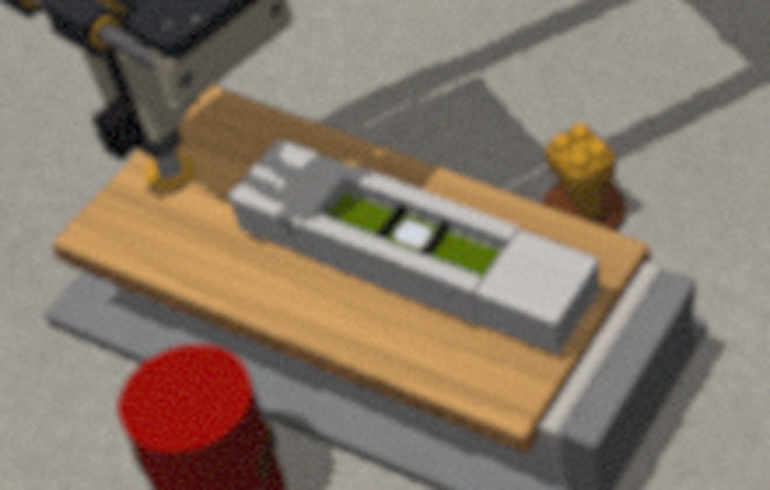

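The scene crop shows the vial lines at about (397,228) and (434,236), with the bubble between them at (412,233). I'll release the bar and look from above.

Request:
apply_moves([
  {"jaw": 0.2,"linear": [0,0,0],"roll": 0},
  {"jaw": 0.2,"linear": [0,0,0],"roll": 0},
  {"jaw": 0.2,"linear": [0,0,0],"roll": 0},
  {"jaw": 0.2,"linear": [-0.08,0,0],"roll": 0},
  {"jaw": 0.2,"linear": [-0.16,0,0],"roll": 0},
  {"jaw": 0.2,"linear": [-0.25,-0.08,0.05],"roll": 0},
  {"jaw": 1,"linear": [-0.25,-0.16,0.1],"roll": 0},
  {"jaw": 1,"linear": [-0.25,-0.246,0.158],"roll": 0},
  {"jaw": 1,"linear": [-0.25,-0.246,0.158],"roll": 0},
  {"jaw": 1,"linear": [-0.25,-0.246,0.158],"roll": 0},
  {"jaw": 1,"linear": [-0.25,-0.246,0.158],"roll": 0},
])

```text
t: 14.78
tool_pos: [0.5164, -0.0751, 0.258]
orientation: [-2.167, 0.121, 2.164]
force: [0.5, 0.1, 0.4]
opening: 0.0006
```

```bash
python3 - <<'E'
from h import *
show();print(np.round(read_state()['q'],2))
im,K,M=grab('wrist');np.savez('w4',im=im,K=K,M=M)
cv2.imwrite('pics/w4.png',im);print(M[:3,3])
im2=im.copy();bubble(im2,K,M)
E
```

```text
t 14.775 tcp [ 0.5164 -0.0751  0.258 ] F [0.53 0.14 0.45] op 0.000611570211794461
[[0.001, -0.11, -0.994], [-0.002, -0.994, 0.11], [-1.0, 0.002, -0.002]]
[-0.24 -0.1   1.65 -0.    1.59  1.44]
[ 0.5857402  -0.08222672  0.42330611]
vial centre [ 0.5849 -0.0819  0.102 ] axis [-0.061  0.998 -0.   ] L 0.091
bubble -0.006475856269084104 0.008024143730915909 dark [-12.  -11.5  12.5]
```

View pics/w4.png

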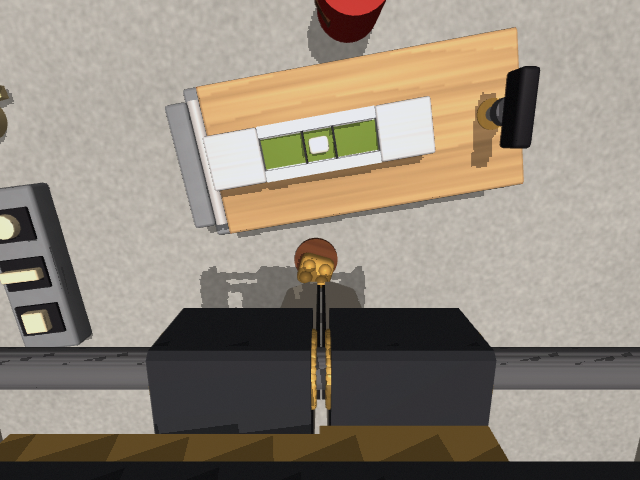

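The wrist view shows the bubble at (319,145), midway between the lines at (304,148) and (333,143). It measures about +0.5 mm. Next I go to the pad and feel down onto it.

Request:
apply_moves([
  {"jaw": 1,"linear": [0,-0.06,-0.05],"roll": 0},
  {"jaw": 1,"linear": [0,-0.115,-0.095],"roll": 0},
  {"jaw": 1,"linear": [0.08,-0.115,-0.095],"roll": 0},
  {"jaw": 1,"linear": [0.16,-0.115,-0.095],"roll": 0},
  {"jaw": 1,"linear": [0.23,-0.115,-0.095],"roll": 0},
  {"jaw": 1,"linear": [0.25,-0.115,-0.095],"roll": 0},
  {"jaw": 1,"linear": [0.25,-0.115,-0.095],"roll": 0},
  {"jaw": 1,"linear": [0.25,-0.115,-0.095],"roll": 0},
  {"jaw": 1,"linear": [0.25,-0.115,-0.095],"roll": 0},
])

```text
t: 15.95
tool_pos: [0.5823, -0.0134, 0.1101]
orientation: [-2.171, 0.122, 2.16]
force: [-0.3, -0.2, 0.3]
opening: 0.0005
```

Request:
apply_moves([
  {"jaw": 1,"linear": [0.004,0,0],"roll": 0},
  {"jaw": 1,"linear": [0.008,0,0],"roll": 0},
  {"jaw": 1,"linear": [0.012,0,0],"roll": 0},
  {"jaw": 1,"linear": [0.012,0,0],"roll": 0},
  {"jaw": 1,"linear": [0.012,0,0],"roll": 0},
])

```text
t: 16.58
tool_pos: [0.5822, -0.0134, 0.1027]
orientation: [-2.17, 0.122, 2.161]
force: [0.5, -0.4, 0.1]
opening: 0.0004
```

Request:
apply_moves([
  {"jaw": 1,"linear": [0.003,0,0],"roll": 0},
  {"jaw": 1,"linear": [0.005,0,0],"roll": 0},
  {"jaw": 1,"linear": [0.005,0,0],"roll": 0},
  {"jaw": 1,"linear": [0.005,0,0],"roll": 0},
])

```text
t: 17.08
tool_pos: [0.5824, -0.0134, 0.1006]
orientation: [-2.171, 0.122, 2.16]
force: [-2.5, 0.3, 6.9]
opening: 0.0005
```

Request:
apply_moves([
  {"jaw": 1,"linear": [0.003,0,0],"roll": 0},
  {"jaw": 1,"linear": [0.005,0,0],"roll": 0},
  {"jaw": 1,"linear": [0.005,0,0],"roll": 0},
  {"jaw": 1,"linear": [0.005,0,0],"roll": 0},
])

```text
t: 17.58
tool_pos: [0.5825, -0.0134, 0.0991]
orientation: [-2.171, 0.122, 2.16]
force: [-6.2, 0.7, 12.3]
opening: 0.0004
```

Request:
apply_moves([
  {"jaw": 1,"linear": [0.003,0,0],"roll": 0},
  {"jaw": 1,"linear": [0.0035,0,0],"roll": 0},
  {"jaw": 1,"linear": [0.0035,0,0],"roll": 0},
  {"jaw": 1,"linear": [0.0035,0,0],"roll": 0},
  {"jaw": 1,"linear": [0.0035,0,0],"roll": 0},
])

```text
t: 18.2
tool_pos: [0.5825, -0.0134, 0.0991]
orientation: [-2.172, 0.122, 2.16]
force: [-9.0, 0.5, 15.5]
opening: 0.0005
```

```bash
python3 - <<'E'
from h import *
im,K,M=grab('scene')
show();cv2.imwrite('pics/scene3.png',cv2.resize(im[140:370,100:530],None,fx=1.8,fy=1.8,interpolation=cv2.INTER_CUBIC))
E
```

```text
t 18.25 tcp [ 0.5825 -0.0134  0.0991] F [-8.66  0.63 15.64] op 0.0003057274631800529
[[0.005, -0.11, -0.994], [-0.002, -0.994, 0.11], [-1.0, 0.002, -0.005]]
```

View pics/scene3.png

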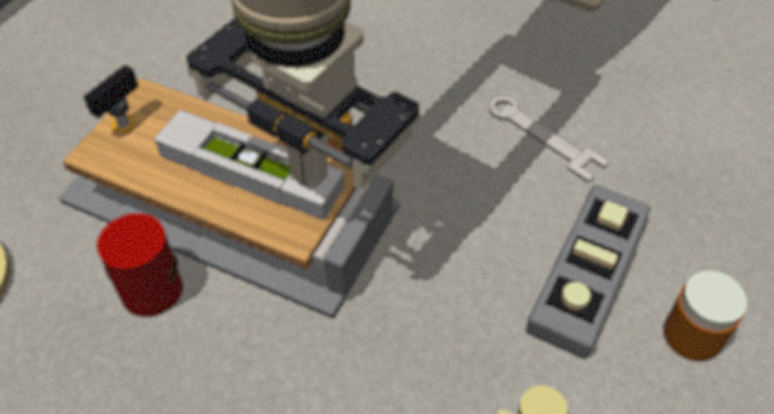

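The fingers are on the pad. The bubble sits between the lines at (249,157), all three keys are up, and the mallet, jar and wrench are in place. The push is 15.5 N with the level bottomed: the last step raised the force but not the travel.

```bash
python3 -c "
from plant import *
print(close_job())"
```

```text
the job is handed in; nothing more can be done
None
```

I carried out every step and handed the job in at about 18 s, with the closed fingertips still pressing the level. No verdict was reported.

- **Keys:** I pressed round, then square, then long, one at a time. Each went fully down, with the fingertips at 38.0 mm and about 20 N.
- **Foot:** I turned the T-bar about 74° clockwise and let it go. Seen from above afterwards, the bubble was about +0.5 mm from centre.
- **Level:** I pressed the flat end down until it stopped, at 99.1 mm above the table with a downward push of about 15.6 N. The last step raised the force but not the travel. There was also a sideways force of about 9 N.
- **Last picture:** The bubble was between the lines, the bar was free and all three keys were up. The mallet head, jar and wrench stood where they had been. The tooth was hidden behind the arm and the vertebra was mostly cut off in that crop. I never moved near the vertebra, and the tooth was still standing in the picture taken just before the press.
- **One disagreement:** The bar measured about 57 mm from the level's end, against the stated 47 mm. I used the measured position, and the bar gripped and turned with low side forces.

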